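# Isolate the bench supply behind its push-to-release door

### The arm

A 6-joint arm with a two-finger parallel gripper is mounted at the origin on the work surface. World frame = base frame: x ahead of the robot, y to its left, z up, the work surface at z = 0. Lengths are in mm, angles in degrees, forces in N, time in s.
With the tool pointing down it reaches from about 300 to 850 mm from the base axis. Payload 4.2 kg.
Tool frame: the origin (TCP) lies at the very end of the fingers, on their centre line; the grasp point (between the pads) lies 19 mm behind it; z points along the fingers, y is the line along which they close (so a half turn about z gives the same grasp; the last joint's range is limited). The gripper opens to 91 mm and grips with 3 to 60 N. Pads are 32 mm wide; open, the fingers measure 118 mm over their backs; the gripper's body (76 mm by 178 mm) begins 60 mm behind the grasp point.
Start: joints at [62.853, 18.312, 89.639, -0, 72.044, -1.146], TCP at [252.075, 516.818, 213.976] pointing down, gripper open.
Joint ranges: [-177.97, 177.97], [-48.28, 115.42], [12.27, 149.76], [-77.06, 257.06], [2.81, 150.46], [-146.56, 146.56]. Speed limits (degrees/s): [147.25, 147.25, 180, 180, 180, 180].

### API

Orientations are given as [roll, pitch, yaw] about the fixed x, y, z axes, in that order (R = Rz(yaw) Ry(pitch) Rx(roll)).
In Python, from workcell import * gives the robot as it stands.
- The arm moves only by the tool move_arm, never from a script. Its argument "motion" is a list of rows, each a list of 3 entries, a list of its own where there are three numbers: the finger opening in mm, from 0 to 91.2, then the shift along the world's x, y, z in units of 25 mm (1.0 is 25 mm), then the turn, a rotation vector about the world's x, y, z in units of 4 degrees (1.0 is 4 degrees). In form: [[grip, [x, y, z], [ax, ay, az]], ...]. A call has 1 to 20 rows; each row shifts and turns the commanded pose from where the row before left it; what a row does not reach is not made up. A row lasts 1/12 s, in which the tool goes at most 41.7 mm and 7.16 degrees, less where a joint would pass 70% of its speed; a pose out of reach is approached as far as the arm can. A call with a number of a shift or a turn outside -1 to 1 is refused whole. A call with a gripper value outside its range is refused whole. The fingers move at their own pace and stop on an object; "grip_force" is the grip in N (left out, the last holds). Time passes only in rows, so rows that do not move let the fingers close. It gives the time, the measured TCP pose, the force, the opening and the grip force at its end, in the units of the state.
- state(): the state, without advancing time (a new reading comes with each control period).
- grab_frame(name): name is "scene" or "top" or "wrist"; returns the picture (420x560x3 uint8, blue, green, red); there is no depth.
- camera_info(name): a dict with "fx", "fy", "cx", "cy" (pixels), "k1" (the pictures are not rectified: a ray, as slopes to the right and down, at radius r is drawn at 1 + k1 r^2 times it, then the intrinsics apply), "rvec" (rotation vector, rad) and "tvec" (3), from world to camera coordinates, as OpenCV has them. Camera axes: x right, y down, z forward; pixel columns grow to the right and rows downward; lengths in mm; the calibration is good to about 2 mm. A picture is of the moment at which its call begins: read the wrist's pose just before it. camera_info takes no time and is no camera call; for the wrist camera it gives the pose at the moment of the call.
- job_done(): hands the job in; it is judged then, once.
The state is a dict: "time_s": time; "qpos": joint angles; "qvel": joint speeds; "effort": joint torques, N m; "ee_pos": TCP position; "ee_rot": TCP orientation; "force": force on the tool from outside, world axes, zero at the start; "torque": the same for the moment, N m; "gripper_width": finger opening in mm; "gripper_force": force on a finger pad.
Only numpy, scipy, OpenCV 4.12 (cv2) and the standard library are available. Lean on these libraries where they do the work, as an engineer would, in place of code of your own. Each camera call takes 0.05 s, during which the arm holds its last target. There are 200 camera calls.

### The job

Isolate the bench before the next rebuild: the breakers of the light grey power unit are behind the plain drop-down door in its front, so push the top of that door in until its spring catch lets go and it drops open, then switch the main breaker off by pushing its lever, the wide double one, fully down. Leave the narrow breakers switched on and the door hanging open, and do not disturb the other things on the bench.

Things in the scene. Friction and masses are not known exactly. Their poses are not given: they have to be found in the camera images.
- unit: Bench power unit, fixed: light grey steel case 300 mm wide, 200 deep, 226 high on rubber feet, a dark signal generator on top. Origin on the bench under the middle of its upright front face; x points into the unit (level, square to the front), y to the left as seen by someone facing the front, z up; the front face is the plane x = 0. Socket knobs stand out 13 mm from the strip under the door.
- stack_edge (a point): Middle of the upper front edge of the signal generator (290 mm wide, 180 deep, 70 high) on the unit, flush with the unit's front, 300 mm above the bench. The upright front below it keeps a tool held vertical from the door and breakers: tilt it 25 to 50 degrees, its upper end leaning away from the front.
- door (a joint): Plain flush door without handle, 172 mm wide, 114 high, 5 thick, hinged along its lower edge. Angle in rad: 0 closed, negative pressed in (stop at -0.08), positive open, 1.70 fully open. Pushing its top middle squarely in by 5 to 6 mm (5 N; stop at 8 mm) trips the spring catch; when the pusher backs off, spring and weight swing it out and down in about 2 s. It will lean on a tool left in its way.
- door_hinge (a point): Middle of the door's hinge line, in the front face, 67 mm above the bench. Fully open, the door lies a little below level and reaches 115 mm out from here.
- door_push (a point): Point on the door's outer face, middle of its width, 14 mm below its top edge and 167 mm above the bench: where to push. Moves with the door.
- opening_mid (a point): Middle of the door opening, in the front face, 125 mm above the bench. The opening is 176 mm wide and 118 mm high (66 to 184 mm above the bench); inside it, 35 mm behind the front face, is a flat cover plate, from which the breakers stand out 3 to 5 mm. Under the top edge in the middle hangs the steel catch, 25 mm wide, 42 high, from 9 mm behind the front face.
- main_lever (a joint): Lever of the main (two-pole) breaker: one black lever 30 mm wide, 6 thick, standing 18 mm out of a white breaker 36 mm wide, in the left or the right part of the opening, 45 mm from its middle. Angle in rad: 0 on, pointing 26 degrees up; 0.9 off, pointing 26 degrees down. Snap-acting: 5 to 7 N at its end move it, and past its middle (0.45) it goes on to the nearer end by itself.
- main_lever_tip (a point): Middle of the outer end of the main lever. When on, it is 16 mm behind the unit's front face and 129 mm above the bench; when off, 16 mm lower. The lever pivots 32 mm behind the front face, 121 mm above the bench.
- feeder_a (a joint): Lever of a narrow single-pole breaker: black, 11 mm wide, 18 mm long, one of two side by side (18 mm apart) in the other half of the opening, 90 mm from the main lever to the middle of the pair. Same motion: 0 on (up), 0.9 off (down). To be left on.
- feeder_b (a joint): The second narrow breaker lever, like feeder_a. To be left on.
- amp_module: Loose aluminium RF module 60 x 85 x 25 mm with two brass connectors, lying in front of the unit; origin at the centre of its underside. Bystander.
- screwdriver: Loose screwdriver about 170 mm long lying in front of the unit, beneath where the door comes down; origin on its underside. Bystander.
- attenuator: Loose finned dark attenuator 55 x 50 x 38 mm with a connector at each end, beside the unit's left front corner; origin at the centre of its underside. Bystander.
- torque_wrench: Loose torque wrench about 190 mm long, 14 mm thick, in front of the unit towards the right as seen from in front; origin on its underside. Bystander.
- cavity_filter: Loose aluminium cylinder 56 mm across and 130 mm long lying on two feet, 64 mm high, well in front of the unit, beside the chassis tray at the bench's left; origin on the bench under its middle. Bystander.
- adapter_tray: Loose grey compartment tray 130 x 90 x 28 mm with brass adapters, behind the unit, towards the bench's right; origin at the centre of its underside. Bystander.
- mug: Loose white mug 80 mm across, 90 mm high, left of the middle, towards the bench's far side; origin at the centre of its foot. Bystander.

How it is judged:
By the outcome, as a careful person would: the job done as asked, in the order asked, and still so for the second after the job is handed in, with the robot touching nothing.
It also fails if it takes over 45 s, if anything falls off the work surface, if the arm or the gripper's body presses on something with over 40 N, if the wrist force passes 120 N, or if a joint passes its speed limit or range.

## Working session

There is one attempt and no reset: what is moved stays moved. The work goes in short steps, Python scripts to look and compute and a tool call to move; the robot and the scene stay as the last step left them, time stands still between calls to the robot, and variables do not carry over. Pictures are saved under pics/ and viewed, at most 10 in all, crops included, and the job is handed in when it is done.

Besides the shell and the picture viewer there is one more tool, called after "Emit:" as name(argument=value, ...) on one line, values as JSON. move_arm: Moves the arm, as the interface text tells. Shifts and turns lie within -1 to 1; 1 stands for 25 mm of shift or 4 degrees of turn. Its arguments: {"type":"object","properties":{"motion":{"type":"array","items":{"type":"array"}},"grip_force":{"type":"number"}},"required":["motion"]}

```bash
mkdir -p pics; python3 - <<'E'
from workcell import *
import cv2
for n in("scene","top"):
    cv2.imwrite(f"pics/{n}0.png",cv2.resize(grab_frame(n),(784,588)))
    cv2.imwrite(f"pics/{n}raw.png",grab_frame(n)); print(camera_info(n))
s=state();print(s)
E
```

```text
{'fx': 408.59721517451806, 'fy': 408.59721517451806, 'cx': 274.6219117755921, 'cy': 211.55968811206273, 'k1': -0.10190756446352225, 'rvec': array([ 1.49797738,  2.01216763, -0.87049883]), 'tvec': array([ 247.31050032, -200.4690031 , 1666.55981005])}
{'fx': 458.7840912555389, 'fy': 458.7840912555389, 'cx': 288.1669938695385, 'cy': 207.58612136774562, 'k1': 0.007816856586738427, 'rvec': array([ 2.13715064, -2.18077577,  0.16354054]), 'tvec': array([ -94.34298993,  556.16050125, 1256.47078992])}
{'time_s': 0.2, 'qpos': array([ 6.28537966e+01,  1.83371056e+01,  8.96781296e+01,  1.92095091e-03,
        7.20410926e+01, -1.14525324e+00]), 'qvel': array([ 0.05527091, -0.05746378, -0.24505049, -0.08040843,  0.10054342,
       -0.04313968]), 'effort': array([ 8.53817437e-05, -4.12352729e+01, -2.31931114e+01,  7.27685960e-02,
        4.34891623e-02, -1.30760145e-04]), 'ee_pos': array([251.93364013, 516.57230212, 213.45761223]), 'ee_rot': array([-1.79943720e+02, -2.95223919e-03,  1.53998455e+02]), 'force': array([ 0.41694889, -0.94235001,  0.77908405]), 'torque': array([-0.06607287,  0.04794303, -0.05158556]), 'gripper_force': 0.0, 'gripper_width': 91.1406882760913}
```

View pics/scene0.png

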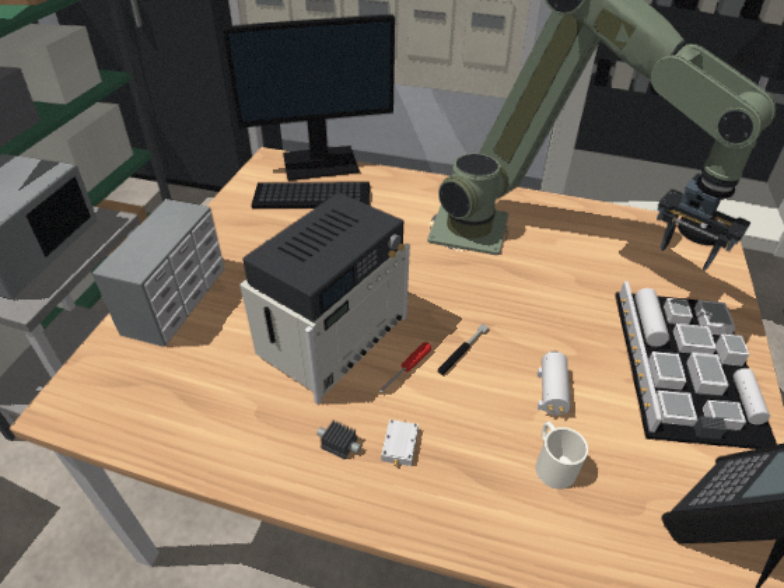

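View pics/top0.png

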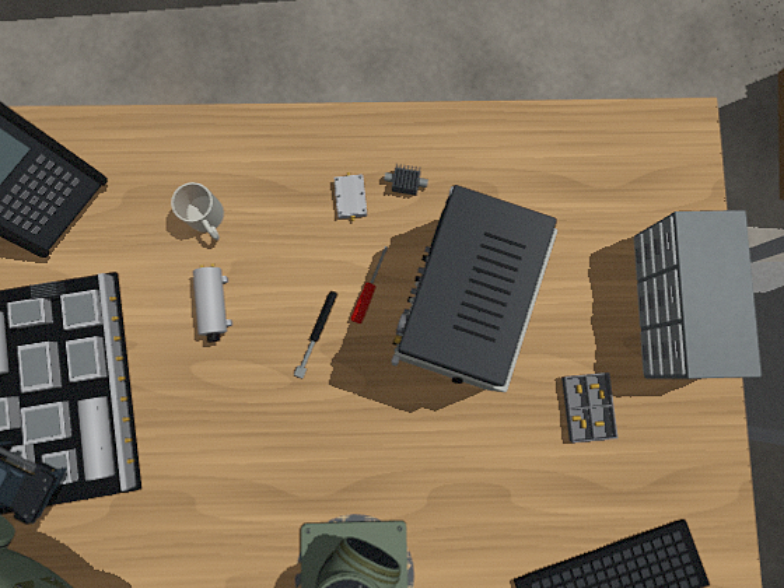

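The scene view shows the unit with its front facing the tray side. In the top view the generator's top face has corners at about (455,186), (556,221), (500,386) and (400,355), front edge on the left.

```bash
cat > h.py <<'E'
from workcell import *
import cv2, numpy as np
from scipy.spatial.transform import Rotation as Ro
def ray(ci,px):
    u=np.array([(px[0]-ci["cx"])/ci["fx"],(px[1]-ci["cy"])/ci["fy"]])
    v=u.copy()
    for _ in range(20): v=u/(1+ci["k1"]*(v@v))
    R=cv2.Rodrigues(np.array(ci["rvec"]))[0]
    return -R.T@ci["tvec"], R.T@np.r_[v,1]
def onplane(ci,px,p0,n):
    o,d=ray(ci,px); return o+d*((np.array(p0)-o)@n)/(d@n)
def onz(ci,px,z): return onplane(ci,px,[0,0,z],np.array([0,0,1.]))
def proj(ci,P):
    R=cv2.Rodrigues(np.array(ci["rvec"]))[0]; c=R@np.array(P,float)+ci["tvec"]; s=c[:2]/c[2]
    s=s*(1+ci["k1"]*(s@s)); return np.array([ci["cx"]+ci["fx"]*s[0],ci["cy"]+ci["fy"]*s[1]])
E
python3 - <<'E'
from h import *
ci=camera_info("top"); im=cv2.imread("pics/topraw.png")
for p in [(455,186),(556,221),(500,386),(400,355)]: print(np.round(onz(ci,np.array(p)/1.4,300)))
for n,p in dict(mod=(350,197),scrA=(386,250),scrB=(357,320),wrA=(333,294),wrB=(300,376),att=(406,182)).items(): print(n,np.round(onz(ci,np.array(p)/1.4,10)))
g=cv2.cvtColor(im,cv2.COLOR_BGR2GRAY)
x0,y0=270,120
cv2.imwrite("pics/c1.png",cv2.resize(im[y0:290,x0:420],None,fx=3.5,fy=3.5,interpolation=cv2.INTER_CUBIC))
s=cv2.imread("pics/sceneraw.png"); cv2.imwrite("pics/c2.png",cv2.resize(s[130:300,165:305],None,fx=3.5,fy=3.5,interpolation=cv2.INTER_CUBIC))
a=cv2.imread("pics/c1.png");b=cv2.imread("pics/c2.png"); print(a.shape,b.shape)
h=min(a.shape[0],b.shape[0]); cv2.imwrite("pics/c12.png",cv2.resize(np.hstack([a[:h],b[:h]]),None,fx=.78,fy=.78))
print(Ro.from_euler('xyz',state()["ee_rot"],degrees=True).as_matrix().round(2))
w=camera_info("wrist");R=cv2.Rodrigues(w["rvec"])[0];T=Ro.from_euler('xyz',state()["ee_rot"],degrees=True).as_matrix()
print(T.T@(-R.T@w["tvec"]-state()["ee_pos"]), T.T@R.T)
E
```

```text
[ 690. -189.  300.]
[ 629. -353.  300.]
[ 364. -250.  300.]
[416. -93. 300.]
mod [758.   2.  10.]
scrA [644. -72.  10.]
scrB [499. -10.  10.]
wrA [554.  39.  10.]
wrB [388. 106.  10.]
att [ 789. -116.   10.]
(595, 525, 3) (595, 490, 3)
[[-0.9   0.44 -0.  ]
 [ 0.44  0.9  -0.  ]
 [ 0.   -0.   -1.  ]]
[  79.47373975    0.18536492 -172.03729038] [[ 6.51434606e-04 -9.61330011e-01 -2.75398229e-01]
 [ 9.99999626e-01  4.69334167e-04  7.27126466e-04]
 [-5.69754695e-04 -2.75398600e-01  9.61329957e-01]]
```

View pics/c12.png

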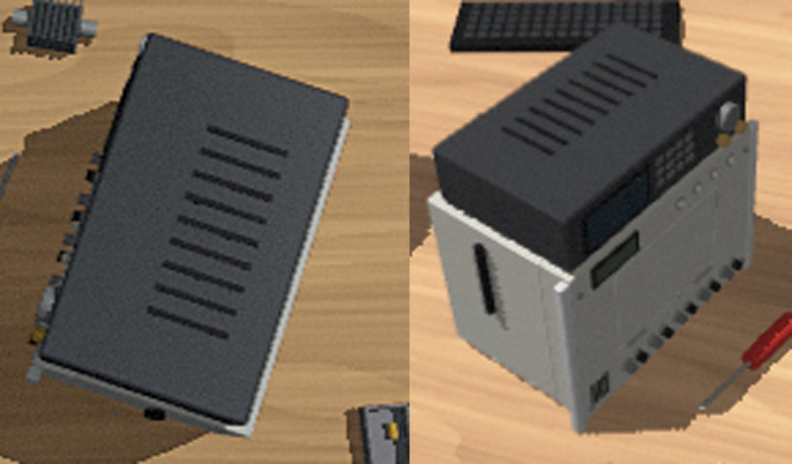

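The crops show the generator's front edge on the left of the top view and the unit's front facing the tray. The edge measures 290 mm, as expected, with its middle near (553,-141). Next I'll work out the approach pose.

```bash
cat >> h.py <<'E'
A=np.array([416.,-93]);B=np.array([690.,-189])
try: M,yaw=np.load("unit.npy")[:2],np.load("unit.npy")[2]
except Exception: M=(A+B)/2; l=(B-A); yaw=np.arctan2(l[1],l[0])-np.pi/2
inn=np.array([np.cos(yaw),np.sin(yaw),0]); left=np.array([-inn[1],inn[0],0]); Z=np.array([0,0,1.])
def U(x,y,z): return np.r_[M,0]+inn*x+left*y+Z*z
def toU(P): d=np.array(P)-np.r_[M,0]; return np.array([d@inn,d@left,d[2]])
def Rt(t): t=np.radians(t); z=inn*np.sin(t)-Z*np.cos(t); return np.c_[np.cross(left,z),left,z]
def plan(P,t):
    s=state(); R=Ro.from_euler('xyz',s["ee_rot"],degrees=True)
    rv=np.degrees((Ro.from_matrix(Rt(t))*R.inv()).as_rotvec())/4
    print("t",s["time_s"],"q",s["qpos"].round(1),"F",s["force"].round(1),"tcpU",toU(s["ee_pos"]).round(1)); print("shift units",((P-s["ee_pos"])/25).round(2),"turn units",rv.round(2))
E
python3 -c "
from h import *
print(inn,left,M); plan(U(-120,0,160),48)"
```

```text
[-0.33065725 -0.94375091  0.        ] [ 0.94375091 -0.33065725  0.        ] [ 553. -141.]
t 0.2 q [62.9 18.3 89.7  0.  72.  -1.1] F [ 0.4 -0.9  0.8] tcpU [-521.  -501.6  213.5]
shift units [ 13.63 -21.77  -2.14] turn units [-12.08  -4.98 -19.5 ]
```

Emit:
move_arm(motion=[[0,[0.3,-0.4,0.6],[-0.4,-0.2,-0.7]],[0,[0.5,-0.8,0.5],[-0.5,-0.2,-0.8]],[0,[0.55,-0.88,0.3],[-0.5,-0.2,-0.8]],[0,[0.55,-0.88,0],[-0.5,-0.2,-0.8]],[0,[0.55,-0.88,0],[-0.5,-0.2,-0.8]],[0,[0.55,-0.88,0],[-0.5,-0.2,-0.8]],[0,[0.55,-0.88,0],[-0.5,-0.2,-0.8]],[0,[0.55,-0.88,0],[-0.5,-0.2,-0.8]],[0,[0.55,-0.88,0],[-0.5,-0.2,-0.8]],[0,[0.55,-0.88,0],[-0.5,-0.2,-0.8]],[0,[0.55,-0.88,0],[-0.5,-0.2,-0.8]],[0,[0.55,-0.88,0],[-0.5,-0.2,-0.8]],[0,[0.55,-0.88,0],[-0.5,-0.2,-0.8]],[0,[0.55,-0.88,0],[-0.5,-0.2,-0.8]],[0,[0.55,-0.88,0],[-0.5,-0.2,-0.8]],[0,[0.55,-0.88,0],[-0.5,-0.2,-0.8]],[0,[0.55,-0.88,0],[-0.5,-0.2,-0.8]],[0,[0.5,-0.8,0],[-0.5,-0.2,-0.8]],[0,[0.3,-0.5,0],[-0.5,-0.2,-0.8]],[0,[0,0,0],[0,0,0]]])

```text
time_s: 1.87
ee_pos: [499.6, 122.6, 247.7]
ee_rot: [-171.6, 38.1, 93.9]
force: [0.1, 0.6, 0.1]
gripper_width: 0.0
gripper_force: 0.0
```

```bash
python3 -c "
from h import *
plan(U(-120,0,160),48)"
```

```text
t 1.8667 q [ 30.6  24.6  85.8 -28.8  96.2  33.4] F [0.1 0.6 0.1] tcpU [-231.1 -137.6  247.7]
shift units [ 3.72 -6.02 -3.51] turn units [-2.68 -1.19 -4.34]
```

Emit:
move_arm(motion=[[0,[0.5,-0.8,-0.4],[-0.4,-0.2,-0.7]],[0,[0.5,-0.8,-0.5],[-0.4,-0.2,-0.7]],[0,[0.5,-0.8,-0.5],[-0.4,-0.2,-0.7]],[0,[0.5,-0.8,-0.5],[-0.4,-0.2,-0.7]],[0,[0.5,-0.8,-0.5],[-0.4,-0.2,-0.7]],[0,[0.5,-0.8,-0.5],[-0.4,-0.2,-0.7]],[0,[0.5,-0.8,-0.5],[-0.2,0,-0.2]],[0,[0.2,-0.4,-0.1],[0,0,0]],[0,[0,0,0],[0,0,0]],[0,[0,0,0],[0,0,0]]])

```text
time_s: 2.7
ee_pos: [590.3, -25.2, 161.9]
ee_rot: [180.0, 47.5, 70.7]
force: [0.9, -0.0, 0.7]
gripper_width: 0.4
gripper_force: 0.0
```

```bash
python3 -c "
from h import *
plan(U(-120,0,160),48)
c=camera_info('wrist');im=grab_frame('wrist');cv2.imwrite('pics/w1raw.png',im)
import pickle;pickle.dump(c,open('w1.pkl','wb'))
cv2.imwrite('pics/w1.png',cv2.resize(im,(784,588)))
for n,P in dict(push=(0,0,167),hinge=(0,0,67),dl=(0,86,67),dr=(0,-86,67),tl=(0,86,181),tr=(0,-86,181),cl=(0,150,15),cr=(0,-150,15)).items(): print(n,(proj(c,U(*P))*1.4).round())
"
```

```text
t 2.7 q [ 16.3  36.6  82.8 -36.9  92.4  44.9] F [ 0.9 -0.   0.7] tcpU [-121.7   -3.1  161.9]
shift units [ 0.09 -0.1  -0.08] turn units [-0.1   0.04 -0.  ]
push [403. 426.]
hinge [402. 287.]
dl [519. 287.]
dr [285. 287.]
tl [540. 449.]
tr [266. 449.]
cl [592. 229.]
cr [211. 229.]
```

View pics/w1.png

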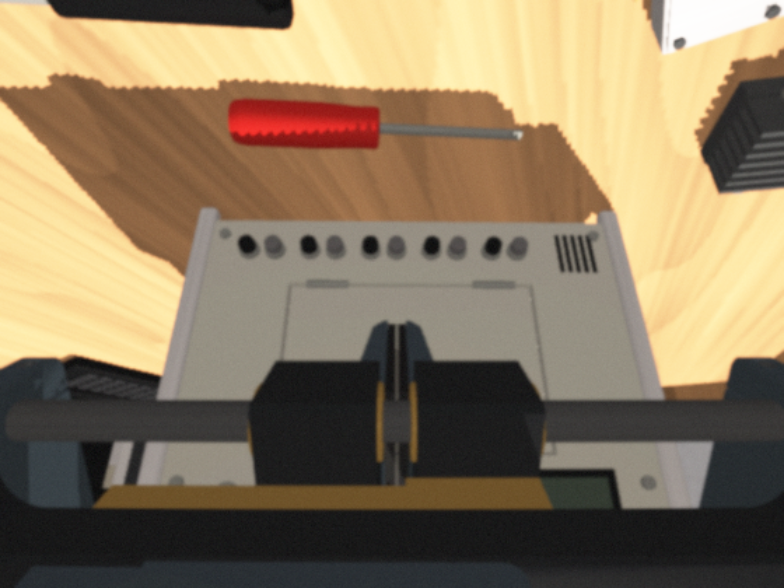

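The wrist view is upside down. It shows the flush door with hinge corners at (290,286) and (531,286) and an upper left corner at (553,454). The closed fingertips are at (397,322).

```bash
python3 -c "
from h import *
import pickle;c=pickle.load(open('w1.pkl','rb'))
print(c['fx'],toU(-cv2.Rodrigues(c['rvec'])[0].T@c['tvec']).round())
for p,z in [((290,286),67),((531,286),67),((553,454),182)]: print(toU(onz(c,np.array(p)/1.4,z)).round(1))
for p in [(290,286),(531,286),(553,454)]: print('x=0',toU(onplane(c,np.array(p)/1.4,U(0,0,0),inn)).round(1))
s=state();T=Rt(48)
for k in [(0,0,0),(16,13,0),(-16,13,0),(16,-13,0),(16,13,-20)]: print(k,(proj(c,s['ee_pos']+T@np.array(k))*1.4).round())
ct=camera_info('top');cs=camera_info('scene')
for y in(145,-145): print(proj(ct,U(0,y,300))*1.4,proj(cs,U(0,y,300))*1.4)
"
```

```text
327.76499095720544 [-301.   -5.  221.]
[ -2.  -82.1  67. ]
[-1.9 94.5 67. ]
[ 16.8  99.  182. ]
x=0 [ -0.  -82.6  66. ]
x=0 [ 0.  95.2 66. ]
x=0 [ -0.   93.5 184.1]
(0, 0, 0) [400. 359.]
(16, 13, 0) [433. 322.]
(-16, 13, 0) [431. 395.]
(16, -13, 0) [367. 322.]
(16, 13, -20) [437. 340.]
[454.80756657 186.3485058 ] [312.33771514 292.00563882]
[399.85084437 354.86907354] [404.37360817 216.00576186]
```

```bash
python3 -c "
from h import *
np.save('unit.npy',np.r_[M+left[:2]*6,yaw])"; python3 -c "
from h import *
plan(U(-18,0,155),48); print(inn*10/25)"
```

```text
t 2.75 q [ 16.4  36.6  82.8 -36.9  92.4  44.9] F [-0.6  1.2 -0.9] tcpU [-122.2   -9.1  162.4]
shift units [-1.03 -4.05 -0.3 ] turn units [-0.11  0.06 -0.02]
[-0.1322629  -0.37750036  0.        ]
```

Emit:
move_arm(motion=[[0,[-0.15,-0.5,-0.05],[-0.1,0.05,0]],[0,[-0.2,-0.8,-0.1],[0,0,0]],[0,[-0.25,-0.9,-0.1],[0,0,0]],[0,[-0.2,-0.9,-0.05],[0,0,0]],[0,[-0.15,-0.6,0],[0,0,0]],[0,[-0.08,-0.35,0],[0,0,0]],[0,[0,0,0],[0,0,0]],[0,[0,0,0],[0,0,0]]])

```text
time_s: 3.42
ee_pos: [565.2, -126.5, 154.5]
ee_rot: [179.9, 48.0, 70.7]
force: [0.5, 1.5, 0.0]
gripper_width: 0.7
gripper_force: 0.4
```

```bash
python3 -c "
from h import *
plan(U(-10,0,155),48);print(state()['force']@inn)"
```

```text
t 3.4167 q [  8.6  33.4  90.8 -41.3  84.8  42.8] F [0.5 1.5 0. ] tcpU [-17.7   0.7 154.5]
shift units [-0.13 -0.28  0.02] turn units [ 0.    0.02 -0.01]
-1.5874132087913149
```

Emit:
move_arm(motion=[[0,[-0.026,-0.075,0],[0,0,0]],[0,[-0.026,-0.075,0],[0,0,0]],[0,[-0.026,-0.075,0],[0,0,0]],[0,[-0.026,-0.075,0],[0,0,0]],[0,[-0.026,-0.075,0],[0,0,0]],[0,[0,0,0],[0,0,0]]])

```text
time_s: 3.92
ee_pos: [562.9, -133.8, 153.9]
ee_rot: [179.8, 47.7, 70.6]
force: [1.6, 12.0, 3.9]
gripper_width: 0.9
gripper_force: 6.0
```

Emit:
move_arm(motion=[[0,[-0.026,-0.075,0],[0,0,0]],[0,[0,0,0],[0,0,0]]])

```text
time_s: 4.08
ee_pos: [562.8, -134.3, 153.8]
ee_rot: [179.8, 47.6, 70.6]
force: [2.0, 18.5, 6.2]
gripper_width: 1.1
gripper_force: 8.9
```

Force is rising with almost no travel, so the door is at its stop. I'll back off well clear, about 200 mm out and up, and look.

Emit:
move_arm(motion=[[0,[0.1,0.3,0],[0,0,0]],[0,[0.3,0.8,0.1],[0,0,0]],[0,[0.33,0.94,0.2],[0,0,0]],[0,[0.33,0.94,0.2],[0,0,0]],[0,[0.33,0.94,0.2],[0,0,0]],[0,[0.33,0.94,0.2],[0,0,0]],[0,[0.33,0.94,0.2],[0,0,0]],[0,[0.2,0.5,0.2],[0,0,0]],[0,[0,0,0],[0,0,0]],[0,[0,0,0],[0,0,0]],[0,[0,0,0],[0,0,0]],[0,[0,0,0],[0,0,0]],[0,[0,0,0],[0,0,0]],[0,[0,0,0],[0,0,0]],[0,[0,0,0],[0,0,0]],[0,[0,0,0],[0,0,0]],[0,[0,0,0],[0,0,0]],[0,[0,0,0],[0,0,0]],[0,[0,0,0],[0,0,0]],[0,[0,0,0],[0,0,0]]])

```text
time_s: 5.75
ee_pos: [617.4, 19.4, 186.5]
ee_rot: [180.0, 48.0, 70.7]
force: [-0.6, -0.4, 0.5]
gripper_width: 0.2
gripper_force: 0.0
```

Emit:
move_arm(motion=[[0,[0,0,0],[0,0,0]],[0,[0,0,0],[0,0,0]],[0,[0,0,0],[0,0,0]],[0,[0,0,0],[0,0,0]],[0,[0,0,0],[0,0,0]],[0,[0,0,0],[0,0,0]],[0,[0,0,0],[0,0,0]],[0,[0,0,0],[0,0,0]],[0,[0,0,0],[0,0,0]],[0,[0,0,0],[0,0,0]],[0,[0,0,0],[0,0,0]],[0,[0,0,0],[0,0,0]]])

```text
time_s: 6.75
ee_pos: [617.4, 19.3, 186.5]
ee_rot: [180.0, 48.0, 70.7]
force: [-1.1, -1.0, 0.0]
gripper_width: 0.6
gripper_force: 0.0
```

```bash
python3 -c "
from h import *
plan(U(-150,0,155),48)
c=camera_info('wrist');im=grab_frame('wrist')
import pickle;pickle.dump(c,open('w2.pkl','wb'))
cv2.imwrite('pics/w2.png',cv2.resize(im,(784,588)))
for n,P in dict(olu=(0,88,184),oru=(0,-88,184),oll=(0,88,66),orl=(0,-88,66),tipL=(16,45,129),tipR=(16,-45,129)).items(): print(n,(proj(c,U(*P))*1.4).round())
"
```

```text
t 6.75 q [ 19.1  39.   74.5 -36.2  99.   43.3] F [-1.1 -1.   0. ] tcpU [-172.6    1.8  186.5]
shift units [-0.37 -0.83 -1.26] turn units [ 0.01 -0.   -0.01]
olu [513. 426.]
oru [278. 426.]
oll [498. 286.]
orl [293. 286.]
tipL [450. 362.]
tipR [341. 362.]
```

View pics/w2.png

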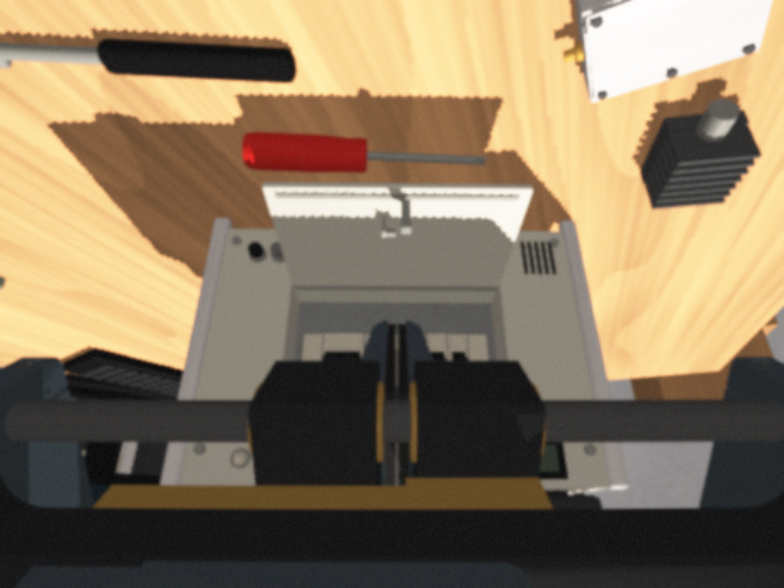

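The door is open. The wide lever is at about (341,358), the right side (y=-45), and the two narrow levers are at (437,358) and (460,358). The catch hangs on the door.

```bash
python3 -c "
from h import *
plan(U(-60,-45,140),48);print((U(8,-45,140)-U(-60,-45,140))/25)"
```

```text
t 6.8 q [ 19.1  39.   74.5 -36.2  99.   43.3] F [ 0.5  0.  -0.7] tcpU [-172.6    1.8  186.5]
shift units [-3.26 -3.63 -1.86] turn units [ 0.01 -0.   -0.01]
[-0.89938773 -2.56700248  0.        ]
```

Emit:
move_arm(motion=[[0,[-0.4,-0.4,-0.2],[0,0,0]],[0,[-0.7,-0.8,-0.4],[0,0,0]],[0,[-0.7,-0.8,-0.4],[0,0,0]],[0,[-0.7,-0.8,-0.4],[0,0,0]],[0,[-0.5,-0.53,-0.3],[0,0,0]],[0,[-0.26,-0.3,-0.16],[0,0,0]],[0,[-0.1,-0.3,0],[0,0,0]],[0,[-0.2,-0.5,0],[0,0,0]],[0,[-0.2,-0.5,0],[0,0,0]],[0,[-0.1,-0.3,0],[0,0,0]],[0,[0,0,0],[0,0,0]],[0,[0,0,0],[0,0,0]]])

```text
time_s: 7.8
ee_pos: [521.1, -111.8, 140.2]
ee_rot: [179.9, 48.0, 70.6]
force: [0.5, 0.1, 0.3]
gripper_width: 0.4
gripper_force: 0.0
```

```bash
python3 -c "
from h import *
plan(U(8,-45,140),48)
c=camera_info('wrist');im=grab_frame('wrist')
cv2.imwrite('pics/w3.png',cv2.resize(im,(784,588)))
"
```

```text
t 7.8 q [ 10.5  31.3  97.6 -40.6  82.4  47.1] F [0.5 0.1 0.3] tcpU [-17.  -45.8 140.2]
shift units [-0.3  -0.95 -0.01] turn units [0.01 0.01 0.  ]
```

View pics/w3.png

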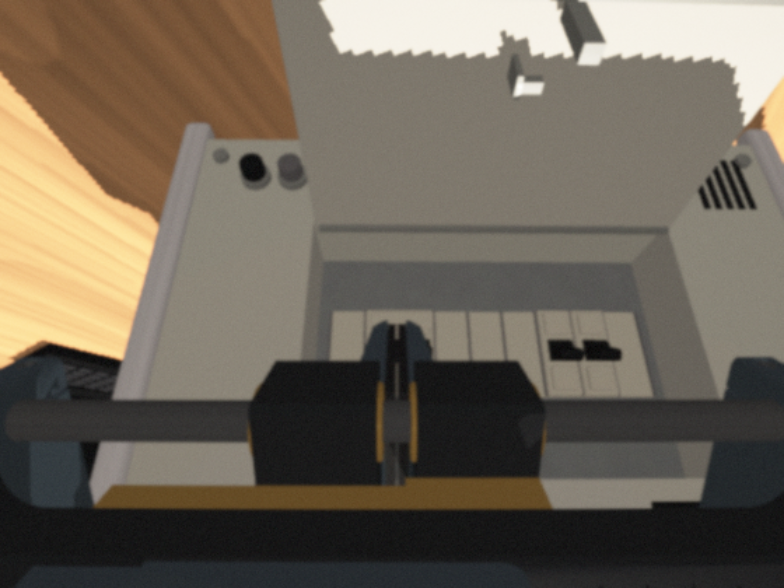

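The fingers are lined up with the main breaker, which spans about 365–433 px across. Now in.

Emit:
move_arm(motion=[[0,[-0.08,-0.24,0],[0,0,0]],[0,[-0.08,-0.24,0],[0,0,0]],[0,[-0.08,-0.24,0],[0,0,0]],[0,[-0.06,-0.2,0],[0,0,0]],[0,[0,0,0],[0,0,0]],[0,[0,0,0],[0,0,0]]])

```text
time_s: 8.35
ee_pos: [513.2, -134.8, 140.0]
ee_rot: [180.0, 48.0, 70.7]
force: [0.3, 0.2, -0.4]
gripper_width: 0.5
gripper_force: 0.0
```

Free of contact. Pressing down.

Emit:
move_arm(motion=[[0,[0,0,-0.12],[0,0,0]],[0,[0,0,-0.12],[0,0,0]],[0,[0,0,-0.12],[0,0,0]],[0,[0,0,-0.12],[0,0,0]],[0,[0,0,-0.12],[0,0,0]],[0,[0,0,0],[0,0,0]]])

```text
time_s: 8.85
ee_pos: [514.1, -133.0, 124.5]
ee_rot: [179.9, 47.9, 70.7]
force: [0.5, 6.8, 4.0]
gripper_width: 0.4
gripper_force: 3.4
```

Emit:
move_arm(motion=[[0,[0,0,-0.12],[0,0,0]],[0,[0,0,-0.12],[0,0,0]],[0,[0,0,-0.12],[0,0,0]],[0,[0,0,0],[0,0,0]]])

```text
time_s: 9.18
ee_pos: [513.4, -134.1, 115.3]
ee_rot: [-179.9, 48.1, 70.8]
force: [0.3, 1.7, 0.1]
gripper_width: 0.9
gripper_force: 0.6
```

Force dropped, so the lever snapped over. A little further down, then lift slightly and back out to look.

Emit:
move_arm(motion=[[0,[0,0,-0.12],[0,0,0]],[0,[0,0,0],[0,0,0]],[0,[0,0,0.2],[0,0,0]],[0,[0,0,0.4],[0,0,0]],[0,[0.1,0.3,0.2],[0,0,0]],[0,[0.2,0.6,0],[0,0,0]],[0,[0.3,0.9,0.1],[0,0,0]],[0,[0.33,0.94,0.2],[0,0,0]],[0,[0.33,0.94,0.2],[0,0,0]],[0,[0.33,0.94,0.2],[0,0,0]],[0,[0.33,0.94,0.2],[0,0,0]],[0,[0.7,0.4,0.2],[0,0,0]],[0,[0.9,0,0.2],[0,0,0]],[0,[0.9,0,0],[0,0,0]],[0,[0.5,0,0],[0,0,0]],[0,[0,0,0],[0,0,0]],[0,[0,0,0],[0,0,0]]])

```text
time_s: 10.6
ee_pos: [636.4, 15.5, 164.6]
ee_rot: [-179.9, 48.1, 70.8]
force: [0.4, 0.3, 0.2]
gripper_width: 0.2
gripper_force: 0.0
```

```bash
python3 -c "
from h import *
plan(U(8,-45,140),48)
im=grab_frame('wrist'); t=grab_frame('top')
cv2.imwrite('pics/w4.png',np.hstack([cv2.resize(im,(784,588))[150:480,180:600],cv2.resize(t,(784,588))[130:460,180:550]]))
"
```

```text
t 10.6 q [ 18.4  41.5  72.9 -36.5  98.   43.2] F [0.4 0.3 0.2] tcpU [-175.3   20.9  164.6]
shift units [-4.91 -6.05 -0.98] turn units [ 0.01 -0.02 -0.01]
```

View pics/w4.png

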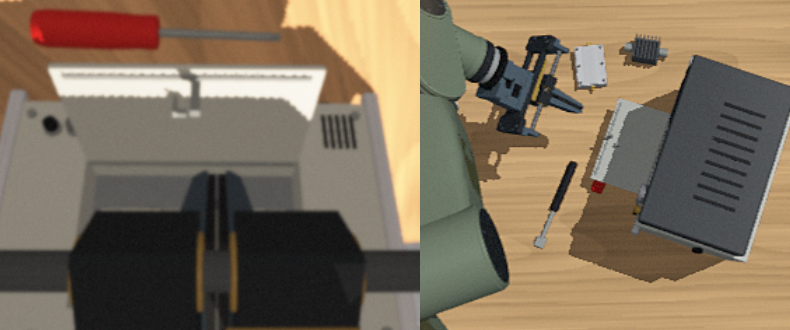

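The levers are hidden behind the gripper here. The door is hanging open and the bench things look undisturbed. I'll raise the tool for a clear look.

Emit:
move_arm(motion=[[0,[0,0.2,0.5],[0,0,0]],[0,[0,0.2,0.7],[0,0,0]],[0,[0,0.2,0.7],[0,0,0]],[0,[0,0,0.4],[0,0,0]],[0,[0,0,0],[0,0,0]],[0,[0,0,0],[0,0,0]]])

```text
time_s: 11.2
ee_pos: [636.2, 29.7, 223.7]
ee_rot: [179.9, 48.0, 70.7]
force: [-0.2, -0.1, -0.6]
gripper_width: 0.3
gripper_force: 0.0
```

```bash
python3 -c "
from h import *
im=grab_frame('wrist')
c=camera_info('wrist')
print([proj(c,U(16,-45,z)).round() for z in(129,113)])
a=cv2.resize(im[130:290,130:400],(790,468),interpolation=cv2.INTER_CUBIC); cv2.imwrite('pics/w5.png',a)
"
```

```text
[array([235., 234.]), array([236., 223.])]
```

View pics/w5.png

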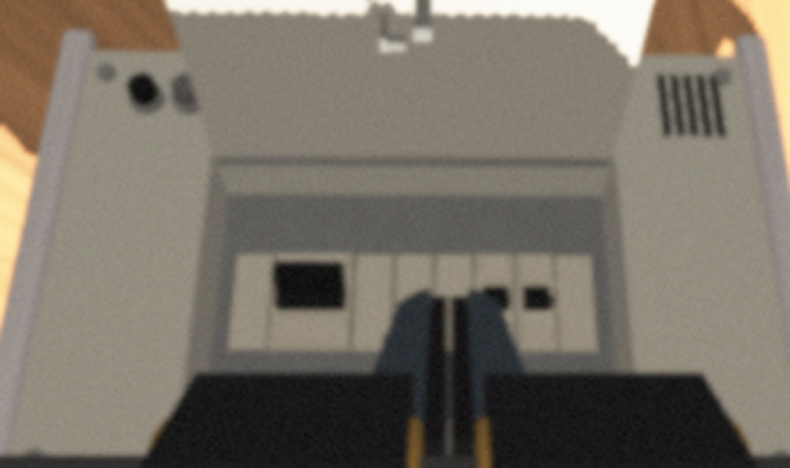

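The main lever (275–343, 262–307) extends up the picture, which is down in the world, so it is off. Both narrow levers at rows 288–307 are still on.

```bash
python3 -c "
from workcell import *
print(job_done())"
```

```text
the job is handed in; nothing more can be done
None
```

The main breaker is off, both narrow breakers are still on, and the door is hanging open; I saw nothing else on the bench disturbed, and the job is handed in at about 11 s.

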